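Take the dial padlock off the reagent chest

TASK

Open the dial padlock on the blue reagent chest and take it off: turn its dial until the white line clicks in at the red index mark, then pull the shackle out as far as it goes. Lift the opened lock straight up off the staple and finish while holding it up to be seen: level with the dial on top, a good hand's width above the chest and with the shackle still fully out. Keep hold of it at the end, and leave the other things on the bench where they are.

Things in the scene. Friction and masses are not known exactly. Their poses are not given: they have to be found in the camera images.
- chest: Locked reagent chest, blue painted steel, 180 (x) x 260 (y) x 100 mm high, immovable. Origin: centre of its underside; its front (-x side) carries a blank card in a holder. Its top is flat at z = 100 mm (fixed deck in front, lid behind) with a steel hasp let in flush; its staple stands up from the top.
- padlock: The padlock, 0.4 kg, loose, flat on top of the chest, dial up. Brass case with dark side bands, 60 mm wide (x), 68 long (y), 28 thick (z); its sides (+x, -x faces) are free to be gripped from above. Origin: centre of the case's underside; +z is out of the dial face, +y is the way the U-shaped shackle points (at the start: along -y of the chest).
- dial (a joint): Angle of the black dial about the lock's z, rad, growing anticlockwise from above; it turns endlessly. 0 (or a whole turn, 6.283) is open: white line at the red index mark. It clicks into a notch every 30 degrees (0.524 rad) and, let go, settles into the nearest one; passing a click takes about 0.06 N m. Only the notch at the index mark lets the shackle out.
- dial_grip (a point): Point on the dial's axis at half height of its knob: 41 mm above the lock's underside. The axis stands 3 mm behind the lock's origin (lock x = 0, y = -3 mm). The knob is a knurled cylinder 36 mm across from 32.5 to 50 mm above the lock's underside, on a round skirt 50 mm across (28.6 to 32.5 mm).
- dial_line (a point): Outer end of the dial's white line (the rim of the skirt), 25 mm from the dial's axis; turns with the dial.
- index_mark (a point): Fixed point on the lock at the inner end of the red index mark, on the shackle side of the dial (lock x = 0, y = 22 mm, z = 32 mm). With the dial open, dial_line lies right on it.
- shackle (a joint): How far the shackle is pulled out of the case along the lock's +y, m: 0 shut, 0.024 fully out (a stop). It slides with about 3 N of friction and stays where it is left. Apart from 1 to 2 mm of play it is blocked until the dial is on the open notch; it does not come out of the case altogether.
- shackle_grip (a point): Point midway between the shackle's legs, 14 mm above the lock's underside, at lock y = 64 mm when shut; moves with the shackle. The shackle is a U of 9 mm round steel bar, legs at lock x = -20 and +20 mm (49 mm over both), straight from the case (y = 34 mm) to y = 74 mm, then a half-round bow whose far side is at y = 98 mm (shut).
- shackle_toe (a point): End of the free leg (lock x = +20 mm), at lock y = 27 mm when shut, 7 mm inside the case; pulled out it clears both the case and the staple.
- staple (a point): Middle of the opening of the staple, on the chest at chest x = -48, y = 0, z = 114 mm: an upright arch of 6 mm round bar, 25 mm wide (along chest x), 27 mm high above the chest's top, 2 mm off the case's end. Only the shackle's free leg passes through it; with the shackle fully out the lock lifts straight up.
- pink_tips: Pink box of pipette tips, 126 x 82 x 66 mm, loose bystander; origin: centre of its underside.
- timer: Small white lab timer, 62 x 68 x 20 mm, loose bystander; origin: centre of its underside.

How it is judged:
On the way, in this order (a step that is already met when the one before it is completed fails the run):
1. the dial's white line is at the red index mark (ends within 7 mm) (distance between dial_line and index_mark below 0.007 m), for 0.2 s.
2. the shackle is pulled out to its stop (21 mm or more) with the lock still down on the chest (value of joint shackle above 0.021 m and z of padlock in the frame of chest below 0.13 m), for 0.2 s.
At the end, for the whole second after the job is handed in: The lock is held still in the fingers, its underside at least 80 mm above the top of the chest and not touching it, level within 0.3 rad with the dial up, with the shackle at least 20 mm out (value of joint shackle above 0.02 m and z of padlock in the frame of chest above 0.18 m and angle between padlock's own z axis and vertical below 0.3 rad and contact force between the fingers and padlock above 2 N and contact force between padlock and chest below 0.1 N and linear speed of padlock below 0.03 m/s); the arm keeps its last pose, push and grip.
It fails at once if a bystander is shifted by more than 20 mm (distance of any of pink_tips, timer from where it was at the start of the episode above 0.02 m).
It also fails if it takes over 72 s, if anything falls off the work surface, if the arm or the gripper's body presses on something with over 40 N, if the wrist force passes 120 N, or if a joint passes its speed limit or range.

ROBOT

A 6-joint arm with a two-finger parallel gripper is mounted at the origin on a cart in front of the work surface, level with it; the furniture and walls round the work are solid. World frame = base frame: x ahead of the robot, y to its left, z up, the work surface at z = 0. Lengths are in m, angles in rad, forces in N, time in s.
With the tool pointing down it reaches from about 0.375 to 0.9 m from the base axis. Payload 3.1 kg.
Tool frame: the origin (TCP) lies between the finger pads; the fingertips stand 11 mm ahead of it and the grasp point (between the pads) lies 8 mm behind it; z points along the fingers, y is the line along which they close (so a half turn about z gives the same grasp; the last joint's range is limited). The gripper opens to 87 mm and grips with 3 to 60 N. Pads are 19 mm wide; open, the fingers measure 117 mm over their backs; the gripper's body (75 mm by 190 mm) begins 51 mm behind the grasp point.
Start: joints at [-1.391, 0.527, 1.433, -0, 1.181, -0.178], TCP at [0.219, -0.585, 0.234] pointing down, gripper open.
Joint ranges: [-3.08, 3.08], [-0.75, 2.2], [0.22, 2.44], [-1.43, 4.57], [0, 2.65], [-2.85, 2.85]. Speed limits (rad/s): [2.79, 2.79, 3.14, 3.14, 3.14, 3.14].

INTERFACE

Orientations are given as a unit quaternion [x, y, z, w].
In Python, from rig import get_obs, camera, hand_in gives the robot as it stands.
- The arm moves only by the shell command python3 -m pendant 'ROWS' [FORCE]. ROWS is JSON, a list that holds one entry, the list of rows, each a list of 7 numbers: the shift along the tool's x, y, z in m, then the turn, a rotation vector about the tool's x, y, z in degrees, then the opening, from 0 (shut) to 1 (fully open). In form: [[[x, y, z, ax, ay, az, fingers], ...]]. A call has exactly 5 rows; each row shifts and turns the commanded pose from where the row before left it, along the tool's axes as they then stand; what a row does not reach is not made up. A row lasts 1/8 s, in which the tool goes at most 62.5 mm and 10.7 degrees, less where a joint would pass 70% of its speed; a pose out of reach is approached as far as the arm can. A call with a gripper value outside its range is refused whole. The fingers move at their own pace and stop on an object; FORCE is the grip in N (left out, the last holds). Time passes only in rows, so rows that do not move let the fingers close, or fill a call up. It gives the time, the measured TCP pose, the force, the opening and the grip force at its end, in the units of the state.
- get_obs(): the state, without advancing time (a new reading comes with each control period).
- camera(name): name is "scene" or "side" or "wrist"; returns a dict with "img" (420x560x3 uint8, red, green, blue), "intrinsics" (3x3 intrinsics, pixels), "R" (3x3) and "t" (3): a world point X has camera coordinates R X + t; the wrist camera has in their place "T_tool_cam" (4x4, takes a point from camera to tool coordinates, whose origin is the TCP and whose axes are the flange's). Camera axes: x right, y down, z forward; pixel columns grow to the right and rows downward; lengths in m; the calibration is good to about 2 mm. The wrist camera is an equidistant fisheye: a pixel r from the principal point sees the ray r / f radians off the axis. A picture is of the moment at which its call begins: read the wrist's pose just before it. There is no depth.
- hand_in(): hands the job in; it is judged then, once.
The state is a dict: "time": time; "q": joint angles; "joint_velocities": joint speeds; "joint_torque": joint torques, N m; "position": TCP position; "tool_rot": TCP orientation; "ft_force": force on the tool from outside, world axes, zero at the start; "moment": the same for the moment, N m; "grip_width": finger opening in m; "grip_force": force on a finger pad.
Only numpy, scipy, OpenCV 4.12 (cv2) and the standard library are available. Lean on these libraries where they do the work, as an engineer would, in place of code of your own. Each camera call takes 0.05 s, during which the arm holds its last target. There are 200 camera calls.

## Working session

There is one attempt and no reset: what is moved stays moved. The work goes in short steps, Python scripts to look and compute and a shell command to move; the robot and the scene stay as the last step left them, time stands still between calls to the robot, and variables do not carry over. Pictures are saved under pics/ and viewed, at most 10 in all, crops included, and the job is handed in when it is done.

```bash
ls; mkdir -p pics
python3 - <<'E'
from rig import get_obs,camera
import cv2,numpy as np
o=get_obs();print({k:np.round(v,3).tolist() for k,v in o.items()})
for n in("scene","side"):
    c=camera(n);cv2.imwrite(f"pics/{n}0.png",c["img"][:,:,::-1]);print(n,c["intrinsics"].tolist(),np.round(c["R"],4).tolist(),np.round(c["t"],4).tolist())
E
```

```text
pics
{'time': 0.0, 'q': [-1.39, 0.528, 1.434, -0.0, 1.181, -0.178], 'joint_velocities': [-0.001, -0.001, -0.001, 0.001, 0.0, -0.001], 'joint_torque': [-0.002, -44.005, -17.659, 0.063, 0.058, -0.0], 'position': [0.219, -0.584, 0.233], 'tool_rot': [0.984, 0.178, -0.0, -0.001], 'ft_force': [-0.549, 0.434, -0.255], 'moment': [-0.012, -0.002, 0.025], 'grip_force': 0.0, 'grip_width': 0.087}
scene [[419.7406725802719, 0.0, 277.6523976603059], [0.0, 419.7406725802719, 210.8394038526739], [0.0, 0.0, 1.0]] [[-0.8701, -0.4929, 0.002], [-0.2168, 0.379, -0.8996], [0.4426, -0.7832, -0.4366]] [0.4819, 0.183, 0.97]
side [[407.31663019626393, 0.0, 277.6377178250644], [0.0, 407.31663019626393, 207.6993458737559], [0.0, 0.0, 1.0]] [[-0.9842, -0.1758, -0.0203], [-0.0491, 0.3815, -0.9231], [0.1701, -0.9075, -0.3841]] [0.4826, 0.1123, 1.2132]
```

View pics/scene0.png

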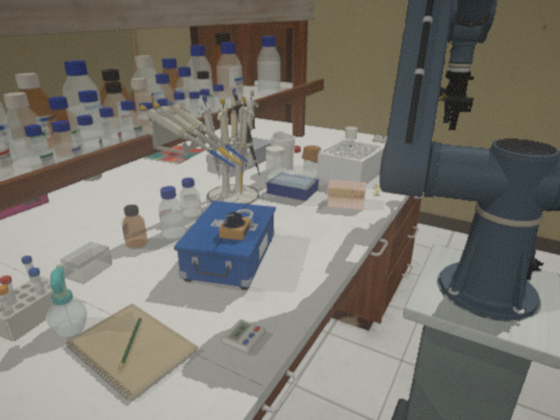

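View pics/side0.png

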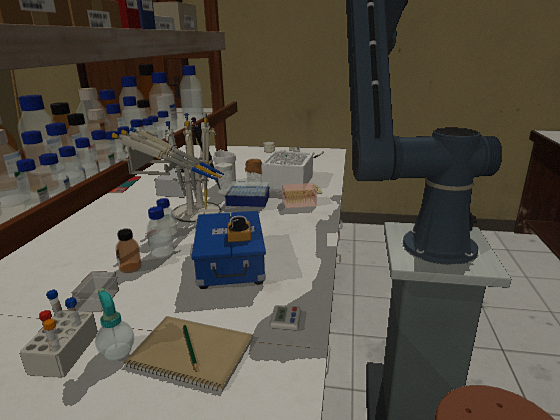

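The scene view shows the lock on the chest near (236,227), with the shackle pointing away from the camera. In the side view it is near (238,228). I'll take a rough fix from these, then go over it with the wrist camera.

```bash
cat > h.py <<'E'
from rig import get_obs,camera
import cv2,numpy as np
from scipy.spatial.transform import Rotation as Ro
np.set_printoptions(precision=4,suppress=True)
def cast(c,px,z):
    d=c["R"].T@np.linalg.inv(c["intrinsics"])@[*px,1]; o=-c["R"].T@c["t"]
    return o+d*(z-o[2])/d[2]
def wrist():
    o=get_obs(); c=camera("wrist"); T=np.eye(4)
    T[:3,:3]=Ro.from_quat(o["tool_rot"]).as_matrix(); T[:3,3]=o["position"]
    c["W"]=T@c["T_tool_cam"]; c["o"]=o; return c
def wcast(c,px,z):
    K=c["intrinsics"]; v=np.array([(px[0]-K[0,2])/K[0,0],(px[1]-K[1,2])/K[1,1]]); r=np.hypot(*v)+1e-12
    d=c["W"][:3,:3]@[*(v/r*np.sin(r)),np.cos(r)]; o=c["W"][:3,3]
    return o+d*(z-o[2])/d[2]
def wproj(c,P):
    K=c["intrinsics"]; p=c["W"][:3,:3].T@(np.array(P)-c["W"][:3,3]); s=np.hypot(p[0],p[1]); a=np.arctan2(s,p[2])
    return np.array([K[0,0]*a*p[0]/s+K[0,2],K[1,1]*a*p[1]/s+K[1,2]])
E
python3 - <<'E'
from h import *
s=camera("scene");d=camera("side")
print(cast(s,(236,226),.13),cast(d,(238,228),.13))
for p in((183,247),(246,261),(276,208),(211,203)):print(cast(s,p,.1))
o=get_obs();print(Ro.from_quat(o["tool_rot"]).as_matrix()); c=wrist();print(c["T_tool_cam"],c["intrinsics"])
E
```

```text
[0.5373 0.226  0.13  ] [0.5507 0.2283 0.13  ]
[0.6168 0.3226 0.1   ]
[0.4614 0.3007 0.1   ]
[0.536 0.041 0.1  ]
[0.7078 0.1023 0.1   ]
[[ 0.9363  0.3512 -0.0002]
 [ 0.3512 -0.9363  0.0013]
 [ 0.0003 -0.0013 -1.    ]]
[[-0.0006 -0.9664 -0.257   0.0696]
 [ 1.     -0.0006 -0.0003  0.0005]
 [ 0.0001 -0.257   0.9664 -0.1511]
 [ 0.      0.      0.      1.    ]] [[325.1923   0.     277.7511]
 [  0.     325.1923 209.1007]
 [  0.       0.       1.    ]]
```

```bash
python3 -m pendant '[[[0.039,-0.043,-0.012,0,0,0,1],[0.039,-0.043,-0.012,0,0,0,1],[0.039,-0.043,-0.012,0,0,0,1],[0.039,-0.043,-0.012,0,0,0,1],[0.039,-0.043,-0.012,0,0,0,1]]]'
python3 -m pendant '[[[0.039,-0.043,-0.008,0,0,0,1],[0.039,-0.043,-0.008,0,0,0,1],[0.039,-0.043,-0.008,0,0,0,1],[0.039,-0.043,-0.008,0,0,0,1],[0.039,-0.043,-0.008,0,0,0,1]]]'
python3 -m pendant '[[[0.039,-0.043,0,0,0,0,1],[0.039,-0.043,0,0,0,0,1],[0.039,-0.043,0,0,0,0,1],[0.039,-0.043,0,0,0,0,1],[0.039,-0.043,0,0,0,0,1]]]'
python3 -m pendant '[[[0,0,0,0,0,-10.5,1],[0,0,0,0,0,-10.5,1],[0,0,0,0,0,-10.5,1],[0,0,0,0,0,-10.5,1],[0,0,0,0,0,-10.5,1]]]'
python3 -m pendant '[[[0,0,0,0,0,-10.5,1],[0,0,0,0,0,-10.5,1],[0,0,0,0,0,-10.5,1],[0,0,0,0,0,0,1],[0,0,0,0,0,0,1]]]'
python3 - <<'E'
from h import *
c=wrist();cv2.imwrite("pics/w1.png",c["img"][:,:,::-1]);o=c["o"];print(o["position"],o["q"],Ro.from_quat(o["tool_rot"]).as_matrix(),c["W"])
E
```

```text
time: 0.88
position: [0.327, -0.3136, 0.294]
tool_rot: [0.984, 0.178, 0.0, 0.0]
ft_force: [1.0, -1.2, 0.1]
grip_width: 0.0871
grip_force: 0.0
time: 1.5
position: [0.4341, -0.0438, 0.3341]
tool_rot: [0.984, 0.178, 0.0, 0.0]
ft_force: [1.1, -0.9, -0.5]
grip_width: 0.0867
grip_force: 0.0
time: 2.12
position: [0.5412, 0.2261, 0.3335]
tool_rot: [0.984, 0.179, 0.0, 0.0]
ft_force: [1.0, -0.7, -0.0]
grip_width: 0.0869
grip_force: 0.0
time: 2.75
position: [0.5406, 0.2242, 0.3334]
tool_rot: [0.802, 0.598, -0.0, -0.0]
ft_force: [0.4, -0.8, 0.7]
grip_width: 0.0873
grip_force: 0.0
time: 3.38
position: [0.5407, 0.2242, 0.3335]
tool_rot: [0.613, 0.79, -0.0, -0.0]
ft_force: [-0.4, -0.9, 0.3]
grip_width: 0.0868
grip_force: 0.0
[0.5407 0.2242 0.3335] [ 0.2022  0.3752  1.4059 -0.      1.3606 -0.0493] [[-0.2488  0.9686 -0.0001]
 [ 0.9686  0.2488 -0.    ]
 [-0.     -0.0001 -1.    ]] [[ 0.9687  0.2398  0.0641  0.5229]
 [ 0.2482 -0.9361 -0.2491  0.2915]
 [ 0.0003  0.2572 -0.9664  0.4846]
 [ 0.      0.      0.      1.    ]]
```

View pics/w1.png

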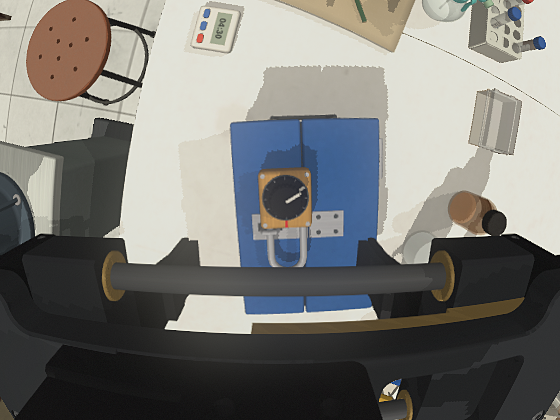

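The wrist view shows the dial at about (286,197), the shackle pointing down to (287,255), the red mark near (287,223), and the white line pointing up and to the right. Next I'll measure these precisely.

```bash
cat > m.py <<'E'
from h import *
c=wrist();I=c["img"];h=cv2.cvtColor(I,cv2.COLOR_RGB2HSV)
x0,x1,y0,y1=225,350,155,275
def pts(m):
    ys,xs=np.nonzero(m[y0:y1,x0:x1]);return np.c_[xs+x0,ys+y0].astype(float)
H,S,V=[h[:,:,i].astype(int) for i in range(3)]
br=(H>8)&(H<25)&(S>110)&(V>90)
red=((H<6)|(H>173))&(S>150)&(V>100)
wp=lambda P,z:np.array([wcast(c,p,z) for p in P])
B=pts(br);print(len(B));Bw=wp(B,.128)
r=cv2.minAreaRect((Bw[:,:2]*1000).astype(np.float32));print("case rect",r)
Rd=pts(red);print("red",len(Rd),Rd.mean(0),wp(Rd,.132).mean(0))
blk=((V<70)&(S<120)).astype(np.uint8);blk[:, :x0]=0
n,l,st,ce=cv2.connectedComponentsWithStats(blk)
for i in range(1,n):
    if st[i,4]>300 and x0<ce[i,0]<x1 and y0<ce[i,1]<y1:print("blk",st[i],ce[i],wcast(c,ce[i],.145))
wh=(S<60)&(V>150);W=pts(wh);print("wh box",W.min(0),W.max(0))
big=cv2.resize(I[y0:y1,x0:x1],None,fx=5,fy=5,interpolation=cv2.INTER_CUBIC);cv2.imwrite("pics/crop1.png",big[:,:,::-1])
E
python3 m.py
```

```text
1059
case rect ((551.3289794921875, 213.91856384277344), (57.853092193603516, 68.50908660888672), 17.00663948059082)
red 18 [286.  223.5] [0.5596 0.1865 0.132 ]
blk [ 263  175   45   44 1365] [284.5648 197.2769] [0.5493 0.2185 0.145 ]
wh box [225. 155.] [342. 266.]
```

View pics/crop1.png

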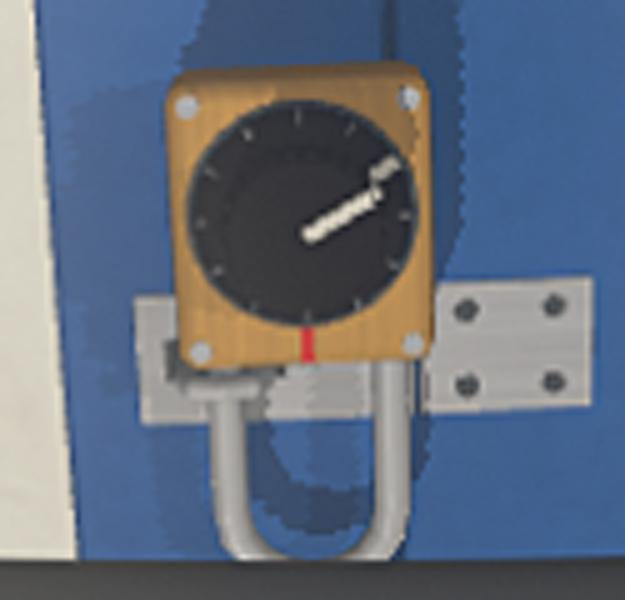

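Run:
```python
from h import *
c=wrist()
p=lambda u,v:(225+u/5,155+v/5)
a=np.array([.5504,.2162,.1325])
idx=wcast(c,p(307,328),.132); ln=wcast(c,p(399,157),.1325); print(idx,ln)
sk=[wcast(c,p(*q),.1325) for q in((188,213),(418,213),(303,98),(308,326))];print(np.array(sk)); 
A=np.mean(sk,0)
A=np.array([np.mean([sk[0][0],sk[1][0],sk[2][0],sk[3][0]]),A[1],.1325]);print("axis",A)
an=lambda v:np.degrees(np.arctan2(v[1],v[0]))
for q in(a,A):print((an(ln-q)-an(idx-q))%360)
R=Ro.from_quat(c["o"]["tool_rot"]).as_matrix();print("tool shift",R.T@(A-c["o"]["position"]+[0,0,.0145]))
```

```text
[0.5592 0.19   0.132 ] [0.5688 0.2333 0.1325]
[[0.5267 0.2094 0.1325]
 [0.5763 0.2221 0.1325]
 [0.5449 0.2407 0.1325]
 [0.5593 0.1906 0.1325]]
axis [0.5518 0.2157 0.1325]
114.32765249708802
119.91316166364892
tool shift [-0.0109  0.0086  0.1865]
```

```bash
python3 -m pendant '[[[-0.011,0.0086,0.03,0,0,0,1],[0,0,0.05,0,0,-2.6,1],[0,0,0.05,0,0,0,1],[0,0,0.04,0,0,0,1],[0,0,0.0165,0,0,0,1]]]'
python3 -m pendant '[[[0,0,0,0,0,0,0.2],[0,0,0,0,0,0,0.2],[0,0,0,0,0,0,0.2],[0,0,0,0,0,0,0.2],[0,0,0,0,0,0,0.2]]]' 25
```

```text
time: 4.15
position: [0.5505, 0.2154, 0.1447]
tool_rot: [0.594, 0.804, -0.002, -0.002]
ft_force: [-0.0, -0.4, 0.3]
grip_width: 0.0873
grip_force: 0.0
time: 4.78
position: [0.5521, 0.2158, 0.1476]
tool_rot: [0.594, 0.805, 0.0, 0.0]
ft_force: [0.3, 0.4, 0.6]
grip_width: 0.0451
grip_force: 0.0
```

Now close it onto the knob, pressing down lightly, and turn clockwise (+z of the tool).

```bash
python3 -m pendant '[[[0,0,0,0,0,0,0.0],[0,0,0,0,0,0,0.0],[0,0,0,0,0,0,0.0],[0,0,0.0005,0,0,0,0.0],[0,0,0.0005,0,0,0,0]]]' 25
python3 -m pendant '[[[0,0,0,0,0,6,0],[0,0,0,0,0,6,0],[0,0,0,0,0,6,0],[0,0,0,0,0,6,0],[0,0,0,0,0,6,0]]]'
```

```text
time: 5.4
position: [0.5517, 0.2157, 0.1472]
tool_rot: [0.594, 0.805, -0.0, 0.0]
ft_force: [-3.4, -0.2, 10.0]
grip_width: 0.0354
grip_force: 25.0
time: 6.02
position: [0.5519, 0.2157, 0.1472]
tool_rot: [0.783, 0.622, 0.0, 0.0]
ft_force: [-2.8, -1.1, 9.0]
grip_width: 0.0351
grip_force: 25.0
```

```bash
for i in 1; do python3 -m pendant '[[[0,0,0,0,0,6,0],[0,0,0,0,0,6,0],[0,0,0,0,0,6,0],[0,0,0,0,0,6,0],[0,0,0,0,0,6,0]]]'; python3 -m pendant '[[[0,0,0,0,0,6,0],[0,0,0,0,0,6,0],[0,0,0,0,0,6,0],[0,0,0,0,0,6,0],[0,0,0,0,0,6,0]]]'; python3 -m pendant '[[[0,0,0,0,0,6,0],[0,0,0,0,0,6,0],[0,0,0,0,0,6,0],[0,0,0,0,0,6,0],[0,0,0,0,0,6,0]]]';done
python3 -m pendant '[[[0,0,0,0,0,0,0],[0,0,0,0,0,0,0],[0,0,0,0,0,0,0.6],[0,0,0,0,0,0,0.8],[0,0,0,0,0,0,1]]]'
python3 -m pendant '[[[0,0,-0.01,0,0,0,1],[0,0,-0.05,0,0,-5,1],[0,0,-0.05,0,0,-10.5,1],[0,0,-0.04,0,0,-10.5,1],[0,0,-0.035,0,0,-10.5,1]]]'
python3 -m pendant '[[[0,0,0,0,0,-10.5,1],[0,0,0,0,0,-10.5,1],[0,0,0,0,0,-10.5,1],[0,0,0,0,0,-10.5,1],[0,0,0,0,0,-10.5,1]]]'
python3 -m pendant '[[[0.0,0,0,0,0,-10.5,1],[0,0,0,0,0,-10.5,1],[0,0,0,0,0,-10,1],[0,0,0,0,0,0,1],[0,0,0,0,0,0,1]]]'
python3 m.py
```

```text
time: 6.65
position: [0.552, 0.2156, 0.1472]
tool_rot: [0.917, 0.398, 0.0, 0.0]
ft_force: [-1.9, -0.4, 7.4]
grip_width: 0.0356
grip_force: 25.0
time: 7.28
position: [0.552, 0.2155, 0.1472]
tool_rot: [0.989, 0.148, 0.0, 0.0]
ft_force: [-2.2, -1.4, 7.9]
grip_width: 0.0352
grip_force: 25.0
time: 7.9
position: [0.552, 0.2154, 0.1472]
tool_rot: [0.994, -0.113, 0.0, 0.0]
ft_force: [-2.7, -2.1, 8.3]
grip_width: 0.0354
grip_force: 25.0
time: 8.52
position: [0.5518, 0.2157, 0.1457]
tool_rot: [0.994, -0.112, -0.0, 0.0]
ft_force: [0.3, -0.1, -0.3]
grip_width: 0.0576
grip_force: 0.0
time: 9.15
position: [0.552, 0.2158, 0.3337]
tool_rot: [0.978, 0.208, 0.001, -0.0]
ft_force: [0.3, 0.0, -0.4]
grip_width: 0.0866
grip_force: 0.0
time: 9.78
position: [0.5518, 0.2157, 0.3317]
tool_rot: [0.785, 0.619, 0.0, 0.0]
ft_force: [-0.2, -0.3, 1.0]
grip_width: 0.087
grip_force: 0.0
time: 10.4
position: [0.5518, 0.2157, 0.3314]
tool_rot: [0.595, 0.804, 0.0, 0.0]
ft_force: [0.0, 0.4, -0.2]
grip_width: 0.0872
grip_force: 0.0
1098
case rect ((551.901123046875, 213.9842987060547), (57.89535140991211, 67.33173370361328), 16.606958389282227)
red 14 [277.5 215. ] [0.5601 0.1864 0.132 ]
blk [ 256  167   44   44 1437] [277.8198 187.4154] [0.5505 0.219  0.145 ]
wh box [225. 155.] [335. 266.]
```

View pics/crop1.png

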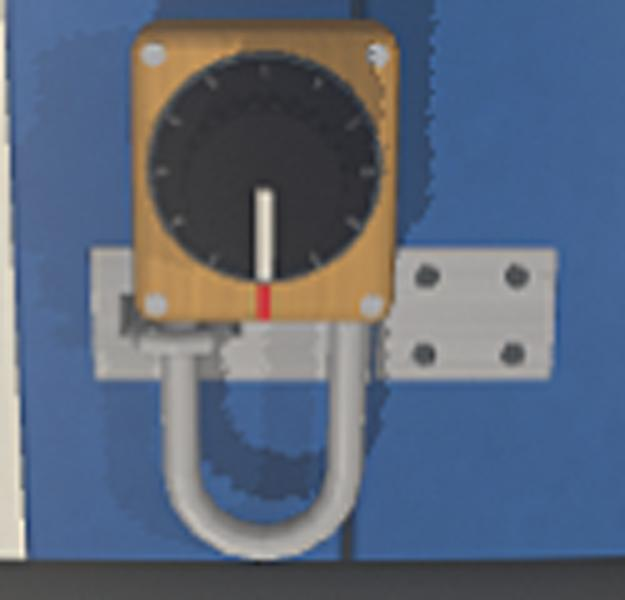

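The white line sits on the red index mark and the case hasn't moved. Next is the shackle grip.

```bash
python3 -m pendant '[[[-0.04,0,0,0,0,0,1],[-0.028,0,0.05,0,0,0,1],[0,0,0.05,0,0,0,1],[0,0,0.05,0,0,0,1],[0,0,0.04,0,0,0,1]]]'
python3 -m pendant '[[[0,0,0.02,0,0,0,1],[0,0,0.007,0,0,0,1],[0,0,0,0,0,0,0.5],[0,0,0,0,0,0,0.5],[0,0,0,0,0,0,0.5]]]' 25
python3 -m pendant '[[[0,0,0,0,0,0,0.4],[0,0,0,0,0,0,0.4],[0,0,0,0,0,0,0.4],[0,0,0,0,0,0,0.4],[0,0,0,0,0,0,0.4]]]'
```

```text
time: 11.08
position: [0.5714, 0.1505, 0.1392]
tool_rot: [0.595, 0.804, -0.0, -0.0]
ft_force: [-0.4, 0.1, 0.6]
grip_width: 0.0869
grip_force: 0.0
time: 11.7
position: [0.5726, 0.1508, 0.1152]
tool_rot: [0.594, 0.805, 0.001, 0.001]
ft_force: [0.1, 0.6, 0.7]
grip_width: 0.0648
grip_force: 0.0
time: 12.32
position: [0.572, 0.1506, 0.1143]
tool_rot: [0.594, 0.805, -0.0, 0.0]
ft_force: [0.8, -1.3, 3.1]
grip_width: 0.048
grip_force: 25.0
```

```bash
python3 -m pendant '[[[-0.004,0,0,0,0,0,0.4],[-0.004,0,0,0,0,0,0.4],[-0.004,0,0,0,0,0,0.4],[-0.004,0,0,0,0,0,0.4],[-0.004,0,0,0,0,0,0.4]]]'
python3 -m pendant '[[[-0.003,0,0,0,0,0,0.4],[-0.002,0,0,0,0,0,0.4],[-0.001,0,0,0,0,0,0.4],[0,0,0,0,0,0,0.4],[0,0,0,0,0,0,0.4]]]'
```

```text
time: 12.95
position: [0.5777, 0.1316, 0.1139]
tool_rot: [0.594, 0.805, 0.0, -0.0]
ft_force: [-1.7, 3.2, 1.6]
grip_width: 0.0482
grip_force: 25.0
time: 13.58
position: [0.5795, 0.1258, 0.1141]
tool_rot: [0.594, 0.805, -0.0, 0.0]
ft_force: [-0.9, 2.5, 1.4]
grip_width: 0.0479
grip_force: 25.0
```

```bash
python3 -m pendant '[[[-0.001,0,0,0,0,0,0.4],[-0.001,0,0,0,0,0,0.4],[-0.0005,0,0,0,0,0,0.4],[0,0,0,0,0,0,0.4],[0,0,0,0,0,0,0.4]]]'
```

```text
time: 14.2
position: [0.5794, 0.1255, 0.1139]
tool_rot: [0.594, 0.804, 0.001, -0.002]
ft_force: [-1.7, 8.0, 1.6]
grip_width: 0.0484
grip_force: 25.0
```

The force has risen, so the shackle is at its stop. Release, rise and look.

```bash
python3 -m pendant '[[[0.001,0,0,0,0,0,0.4],[0,0,0,0,0,0,0.7],[0,0,0,0,0,0,1],[0,0,0,0,0,0,1],[0,0,0,0,0,0,1]]]'
python3 -m pendant '[[[0,0,-0.02,0,0,0,1],[0,0,-0.05,0,0,0,1],[0.03,0,-0.05,0,0,0,1],[0.035,0,-0.05,0,0,0,1],[0.03,0,-0.047,0,0,0,1]]]'
python3 -m pendant '[[[0,0,0,0,0,0,1],[0,0,0,0,0,0,1],[0,0,0,0,0,0,1],[0,0,0,0,0,0,1],[0,0,0,0,0,0,1]]]'
python3 m.py
```

```text
time: 14.82
position: [0.5802, 0.124, 0.114]
tool_rot: [0.594, 0.805, -0.0, 0.0]
ft_force: [0.0, -0.0, 0.2]
grip_width: 0.0804
grip_force: 0.0
time: 15.45
position: [0.5516, 0.2159, 0.333]
tool_rot: [0.594, 0.805, 0.0, 0.0]
ft_force: [0.1, -0.4, -0.0]
grip_width: 0.087
grip_force: 0.0
time: 16.08
position: [0.552, 0.2147, 0.3301]
tool_rot: [0.594, 0.804, -0.001, -0.001]
ft_force: [0.5, 0.4, 0.0]
grip_width: 0.0865
grip_force: 0.0
1120
case rect ((552.4892578125, 212.2003173828125), (57.61392593383789, 67.1065902709961), 17.43597984313965)
red 20 [278.05 216.15] [0.5608 0.1845 0.132 ]
blk [ 256  168   46   44 1448] [278.4655 188.4337] [0.5512 0.2173 0.145 ]
wh box [225. 155.] [336. 266.]
```

View pics/crop1.png

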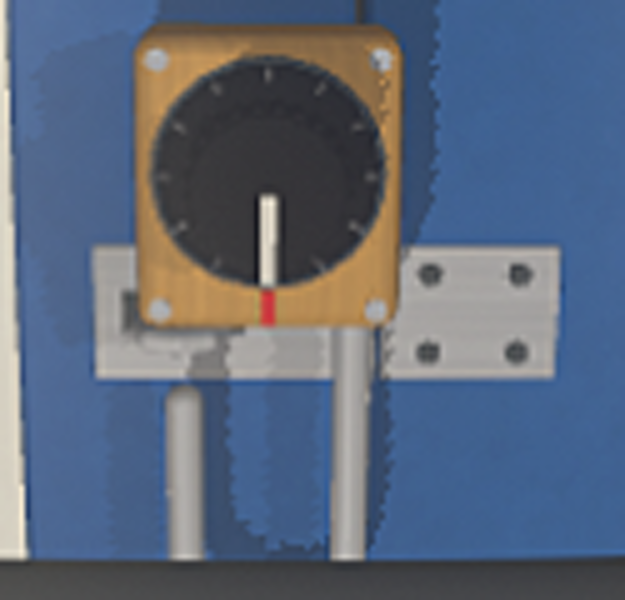

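The shackle's toe is clear of the staple and the line is still on the mark. Now grip the case.

```bash
python3 -m pendant '[[[-0.01,0.0005,0.03,0,0,0,1],[0,0,0.05,0,0,0,1],[0,0,0.05,0,0,0,1],[0,0,0.05,0,0,0,1],[0,0,0.025,0,0,0,1]]]'
python3 -m pendant '[[[0,0,0.01,0,0,0,1],[0,0,0,0,0,0,1],[0,0,0,0,0,0,0.6],[0,0,0,0,0,0,0.6],[0,0,0,0,0,0,0.5]]]' 50
python3 -m pendant '[[[0,0,0,0,0,0,0.5],[0,0,0,0,0,0,0.5],[0.0005,0,0,0,0,0,0.5],[0.0005,0,0,0,0,0,0.5],[0,0,0,0,0,0,0.5]]]'
```

```text
time: 16.75
position: [0.5538, 0.2053, 0.123]
tool_rot: [0.594, 0.805, -0.002, -0.002]
ft_force: [0.8, 0.6, 0.5]
grip_width: 0.0869
grip_force: 0.0
time: 17.38
position: [0.5559, 0.2059, 0.117]
tool_rot: [0.594, 0.805, 0.001, 0.001]
ft_force: [-0.3, -0.6, 0.4]
grip_width: 0.0647
grip_force: 0.0
time: 18.0
position: [0.5553, 0.2058, 0.1167]
tool_rot: [0.594, 0.805, -0.001, 0.001]
ft_force: [-1.3, -3.8, 6.2]
grip_width: 0.0594
grip_force: 50.0
```

```bash
python3 -m pendant '[[[0,0,-0.006,0,0,0,0.5],[0,0,-0.01,0,0,0,0.5],[0,0,-0.012,0,0,0,0.5],[0,0,-0.012,0,0,0,0.5],[0,0,-0.012,0,0,0,0.5]]]'
python3 -m pendant '[[[0,0,-0.015,0,0,0,0.5],[0,0,-0.015,0,0,0,0.5],[0,0,-0.015,0,0,0,0.5],[0,0,-0.015,0,0,0,0.5],[0,0,-0.008,0,0,0,0.5]]]'
python3 -m pendant '[[[0,0,0,0,0,0,0.5],[0,0,0,0,0,0,0.5],[0,0,0,0,0,0,0.5],[0,0,0,0,0,0,0.5],[0,0,0,0,0,0,0.5]]]'
python3 - <<'E'
from h import *
a=camera("scene")["img"][130:300,140:340];b=camera("side")["img"][150:320,140:340]
cv2.imwrite("pics/end.png",cv2.resize(np.hstack([a,b]),(800,340),interpolation=cv2.INTER_CUBIC)[:,:,::-1])
E
```

```text
time: 18.62
position: [0.5552, 0.2069, 0.1691]
tool_rot: [0.594, 0.805, 0.0, 0.0]
ft_force: [0.7, -0.1, -3.1]
grip_width: 0.0599
grip_force: 50.0
time: 19.25
position: [0.5556, 0.2068, 0.2374]
tool_rot: [0.594, 0.805, 0.001, 0.001]
ft_force: [0.2, 0.2, -3.9]
grip_width: 0.0596
grip_force: 50.0
time: 19.88
position: [0.555, 0.2068, 0.2358]
tool_rot: [0.594, 0.805, -0.0, -0.0]
ft_force: [-1.2, 0.1, -4.2]
grip_width: 0.0599
grip_force: 50.0
```

View pics/end.png

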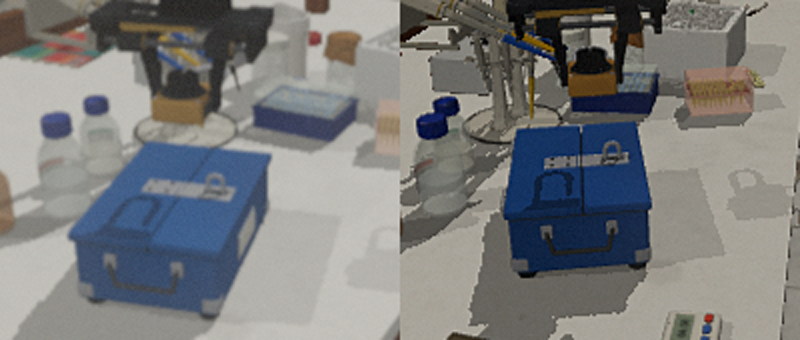

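Both views show the lock held level above the chest, dial up, with the staple bare. The tool carries about 4 N, which matches the lock's weight, and the shadow shows the shackle still out.

```bash
python3 -c "
from rig import hand_in
print(hand_in())"
```

```text
the job is handed in; nothing more can be done
None
```

The padlock is open and off the chest: I turned the dial to the index mark, pulled the shackle to its stop, then lifted the lock about 119 mm. I handed in at about 20 s with it held level, dial up; the hand-in returned no verdict.

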